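# Change over the samples on a lab shaker, lock them in and start it

### The arm

A 6-joint arm with a two-finger parallel gripper is mounted at the origin on the work surface. World frame = base frame: x ahead of the robot, y to its left, z up, the work surface at z = 0. Lengths are in m, angles in rad, forces in N, time in s.
With the tool pointing down it reaches from about 0.35 to 0.975 m from the base axis. Payload 4.9 kg.
Tool frame: the origin (TCP) lies midway between the tips of the shut fingers; the grasp point (between the pads) lies 19 mm behind it (ctrl.hold_point_z is the distance from the TCP to the grasp point, in m); z points along the fingers, y is the line along which they close (so a half turn about z gives the same grasp; the last joint's range is limited). The gripper opens to 85 mm and grips with 20 to 120 N. Pads are 22 mm wide; open, the fingers measure 114 mm over their backs; the gripper's body (76 mm by 85 mm) begins 54 mm behind the grasp point. The pads swing forward as they close: fully open they stand 13 mm farther back than shut.
Start: joints at [1.149, 0.053, 1.613, -0, 1.476, -0.119], TCP at [0.186, 0.597, 0.231] pointing down, gripper open.
Joint ranges: [-3.01, 3.01], [-1.01, 2.22], [0.06, 2.58], [-1.02, 4.17], [0.09, 2.62], [-3.14, 3.14]. Speed limits (rad/s): [2.57, 2.57, 3.14, 3.14, 3.14, 3.14].

### API

Orientations are given as a rotation vector (axis times angle).
In Python, from station import status, viewer, finish_job, ctrl gives the robot as it stands.
- The arm moves only by the shell command python3 -m jog 'ROWS' [FORCE]. ROWS is JSON, a list of rows, each a list of 7 numbers: the turn, a rotation vector about the tool's x, y, z each as a share of 5 degrees, from -1 to 1, then the shift along the tool's x, y, z each as a share of 30 mm, from -1 to 1, then the opening, from -1 (shut) to 1 (fully open). A call has 1 to 5 rows; each row shifts and turns the commanded pose from where the row before left it, along the tool's axes as they then stand; what a row does not reach is not made up. A row lasts 1/8 s, in which the tool goes at most 62.5 mm and 10.7 degrees, less where a joint would pass 70% of its speed; a pose out of reach is approached as far as the arm can. A call with a number of a shift or a turn outside -1 to 1 is refused whole. A call with a gripper value outside its range is refused whole. The fingers move at their own pace and stop on an object; FORCE is the grip in N (left out, the last holds). Time passes only in rows, so rows that do not move let the fingers close. It gives the time, the measured TCP pose, the force, the opening and the grip force at its end, in the units of the state.
- status.get_obs(): the state, without advancing time (a new reading comes with each control period).
- viewer.get_image(name): name is "scene" or "top" or "wrist"; returns a dict with "img" (480x640x3 uint8, red, green, blue), "fovy" (degrees; the focal length in pixels is half the picture's height over the tangent of half this angle, whatever the lens; pixels are square), "cx", "cy" (the principal point, pixels), "rvec" (rotation vector, rad) and "tvec" (3), from world to camera coordinates, as OpenCV has them. Camera axes: x right, y down, z forward; pixel columns grow to the right and rows downward; lengths in m; the calibration is good to about 2 mm. A picture is of the moment at which its call begins. There is no depth.
- finish_job(): hands the job in; it is judged then, once.
The state is a dict: "t": time; "q": joint angles; "dq": joint speeds; "effort": joint torques, N m; "tool_pos": TCP position; "tool_rot": TCP orientation; "contact_force": force on the tool from outside, world axes, zero at the start; "wrist_torque": the same for the moment, N m; "opening": finger opening in m; "grip_force": force on a finger pad.
Only numpy, scipy, OpenCV 4.12 (cv2) and the standard library are available. Lean on these libraries where they do the work, as an engineer would, in place of code of your own. Each camera call takes 0.05 s, during which the arm holds its last target. There are 200 camera calls.

### The job

Change over the samples on the shaker: draw its hold-down bar fully back, stand the used bottles (blue caps) in the yellow return tray and stand all the fresh bottles (white caps) in one row on the shaker's deck, all upright. Then slide the bar over their caps until it is fully home in the red keeper, and only after that press the green start button fully down and let it go. Leave the amber bottle, the beaker and the jar alone, and leave everything as loaded and locked.

Things in the scene. Friction and masses are not known exactly. Their poses are not given: they have to be found in the camera images.
- shaker: fixed beige sample shaker, base 150 (x) x 270 (y) x 42 mm, origin at the centre of its underside on the bench, x away from its front, y along its length; it may stand turned by a few degrees. On top is a rimmed loading deck. A round hold-down bar, 12 mm thick, slides along y with its centre 172 mm above the bench, over the middle of the deck.
- guide (a point): top of the forked steel guide post with the blue top at +y (116 mm from the shaker's centre), 192 mm above the bench; post 35 mm (x) x 20 mm (y). From here an aluminium track under the bar (26 mm wide, its top 164 mm up) runs to a foot 400 mm from the shaker's centre at +y.
- keeper (a point): top of the keeper, a like forked post with a red top at -y, 116 mm from the shaker's centre, 192 mm above the bench; the bar's tip enters it.
- deck (a point): centre of the deck's rubber floor, 50 mm above the bench, axes as the shaker's. The floor inside the rim is 86 mm (x) by 180 mm (y); the rim stands 22 mm above it. Three bottles fit in one row along y, squared to the rim, about 57 mm apart. The hold-down bar passes 6 mm above the caps of standing bottles.
- bar (a joint): position of the hold-down bar along the shaker's y, in m: 0 = drawn fully back towards +y, clear of the deck; 0.22 = end stop, fully home in the red keeper at -y. It stays where left; about 2.5 N to slide. It starts near home, over the deck.
- bar_handle (a point): point to grip on the upright black handle at the outer (+y) end of the bar: a round post, 20 mm diameter, from 176 to 228 mm above the bench; this point is on its axis at 212 mm, and moves with the bar. Axes as the shaker's: pull along +y to draw the bar back, push along -y to send it home.
- tray: fixed yellow open return tray, 90 (x) x 160 (y) x 18 mm, walls 5 mm; origin at the centre of its underside. Takes the used bottles.
- tray_in (a point): centre of the inner floor of the yellow return tray (5 mm above the bench), axes as the tray's; inside 80 mm (x) by 150 mm (y).
- pod: fixed beige start box, 90 x 90 x 40 mm, with the green start button in its top; origin at the centre of its underside.
- start (a joint): travel of the green start button in m: 0 = up, 0.006 = fully down; it springs back; fully down takes 4 N.
- start_top (a point): centre of the top of the green start button (32 mm in diameter, pressed straight down); it moves with the button.
- amber: bystander: amber reagent bottle, 84 mm in diameter, 170 mm high; origin under its centre
- beaker: bystander: glass beaker, 72 mm in diameter, 85 mm high; origin under its centre
- jar: bystander: white jar, 72 mm in diameter, 90 mm high; origin under its centre
- fresh1: square clear sample bottle with a paper label and a white cap, on a heavy steel foot: 46 x 46 mm, 68 mm high to the shoulder, then a round cap 30 mm in diameter from 77 to 110 mm above the underside; about 200 g, mostly in the foot; origin at the centre of its underside, z up, x and y square to its sides. A fresh sample, standing on the bench at the start. May be absent (None).
- fresh2: square clear sample bottle with a paper label and a white cap, on a heavy steel foot: 46 x 46 mm, 68 mm high to the shoulder, then a round cap 30 mm in diameter from 77 to 110 mm above the underside; about 200 g, mostly in the foot; origin at the centre of its underside, z up, x and y square to its sides. A fresh sample, standing on the bench at the start. May be absent (None).
- fresh3: square clear sample bottle with a paper label and a white cap, on a heavy steel foot: 46 x 46 mm, 68 mm high to the shoulder, then a round cap 30 mm in diameter from 77 to 110 mm above the underside; about 200 g, mostly in the foot; origin at the centre of its underside, z up, x and y square to its sides. A fresh sample, standing on the bench at the start. May be absent (None).
- used1: square clear sample bottle with a paper label and a blue cap, on a heavy steel foot: 46 x 46 mm, 68 mm high to the shoulder, then a round cap 30 mm in diameter from 77 to 110 mm above the underside; about 200 g, mostly in the foot; origin at the centre of its underside, z up, x and y square to its sides. A used sample, standing on the shaker's deck at the start. May be absent (None).
- used2: square clear sample bottle with a paper label and a blue cap, on a heavy steel foot: 46 x 46 mm, 68 mm high to the shoulder, then a round cap 30 mm in diameter from 77 to 110 mm above the underside; about 200 g, mostly in the foot; origin at the centre of its underside, z up, x and y square to its sides. A used sample, standing on the shaker's deck at the start. May be absent (None).
There are look-alikes about, which are no part of the job. What is shaped like the used2 but purple is not meant.

How it is judged:
By the outcome, as a careful person would: the job done as asked, in the order asked, and still so for the second after the job is handed in, with the robot touching nothing.
Of used1, used2 only 1 to 2 are there at a start; the rules pass over those that are not, and their reading is None.
Of fresh1, fresh2, fresh3 only 2 to 3 are there at a start; the rules pass over those that are not, and their reading is None.
At some moment in a run one of fresh1, fresh2, fresh3 may be knocked a few centimetres aside while the robot is not near it.
It also fails if it takes over 208 s, if anything falls off the work surface, if the arm or the gripper's body presses on something with over 40 N, if the wrist force passes 120 N, or if a joint passes its speed limit or range.

## Working session

There is one attempt and no reset: what is moved stays moved. The work goes in short steps, Python scripts to look and compute and a shell command to move; the robot and the scene stay as the last step left them, time stands still between calls to the robot, and variables do not carry over. Pictures are saved under pics/ and viewed, at most 14 in all, crops included, and the job is handed in when it is done.

```bash
ls; mkdir -p pics; python3 - <<'E'
from station import status, viewer
import cv2
s=status.get_obs(); print({k:(s[k]) for k in('t','tool_pos','tool_rot','opening')})
for n in('top','scene'):
    d=viewer.get_image(n); cv2.imwrite(f'pics/{n}0.png',d['img'][:,:,::-1]); print(n,d['fovy'],d['cx'],d['cy'],d['rvec'],d['tvec'],{k for k in d})
E
```

```text
pics
{'t': 0.0, 'tool_pos': array([0.18611534, 0.59600184, 0.23008899]), 'tool_rot': array([-4.73758419e-01, -3.10510578e+00,  3.03921037e-03]), 'opening': 0.08508185121106662}
top 54.54501111992913 323.1279908143545 241.14360697684896 [ 2.18105794 -2.14567321  0.16648037] [0.01640617 0.62101219 1.26708414] {'tvec', 'img', 'rvec', 'cy', 'fovy', 'cx'}
scene 56.356496493960606 319.9735201757593 241.6486067767453 [ 0.85226392  2.54045653 -1.08456906] [ 0.46345043 -0.17124656  1.58603119] {'tvec', 'img', 'rvec', 'cy', 'fovy', 'cx'}
```

View pics/top0.png

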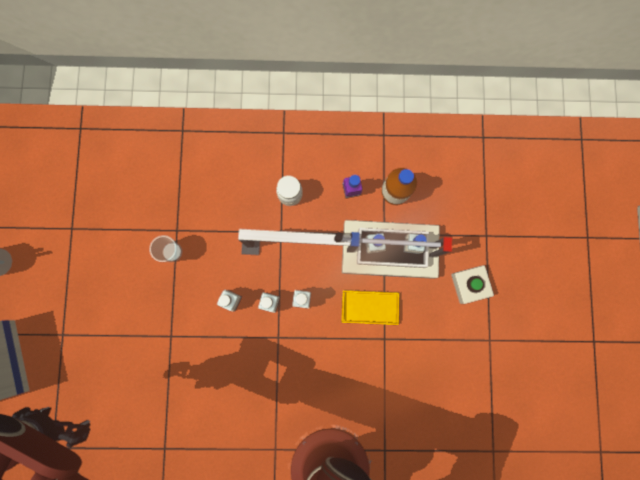

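View pics/scene0.png

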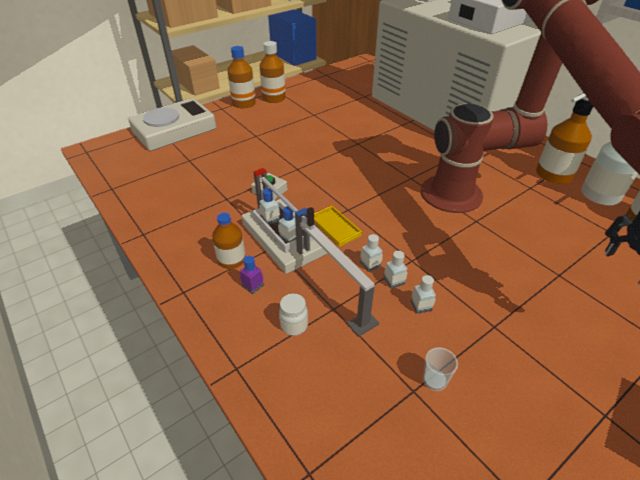

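The top view shows three white-cap bottles at (228,300), (269,301) and (301,299), and two blue-cap bottles on the deck at (376,242) and (416,243). The purple look-alike is at (353,186), the tray at (371,307), the button at (476,285) and the bar handle at about (340,238). The used bottles are the two clear ones under the bar. The purple one on the bench doesn't fit the description. I'll check this in an enlarged crop.

```bash
cat > h.py <<'E'
import numpy as np, cv2
from station import status, viewer, ctrl
from scipy.spatial.transform import Rotation as R
def grab(n,f=None):
    d=viewer.get_image(n)
    if f: cv2.imwrite(f'pics/{f}.png',d['img'][:,:,::-1])
    return d
def ray(d,u,v,z):
    M=cv2.Rodrigues(np.array(d['rvec']))[0]; f=240/np.tan(np.radians(d['fovy']/2))
    c=-M.T@np.array(d['tvec']); r=M.T@np.array([(u-d['cx'])/f,(v-d['cy'])/f,1.])
    return c+r*(z-c[2])/r[2]
def proj(d,p):
    M=cv2.Rodrigues(np.array(d['rvec']))[0]; f=240/np.tan(np.radians(d['fovy']/2))
    q=M@np.array(p)+np.array(d['tvec']); return f*q[:2]/q[2]+[d['cx'],d['cy']]
def blobs(d,lo,hi,box=None,amin=15):
    h=cv2.cvtColor(d['img'],cv2.COLOR_RGB2HSV); m=cv2.inRange(h,np.array(lo),np.array(hi))
    if box: 
        k=np.zeros_like(m); k[box[1]:box[3],box[0]:box[2]]=1; m=m*k
    n,l,s,c=cv2.connectedComponentsWithStats(m)
    return [(c[i].round(1),s[i][4],cv2.minAreaRect(np.argwhere(l==i)[:,::-1].astype(np.float32))) for i in range(1,n) if s[i][4]>=amin]
def go(x,y,z,yaw=None):
    """shift needed in tool axes in mm & rows (30mm), turn deg about tool z. yaw = world angle (deg) of the closing line"""
    s=status.get_obs(); T=R.from_rotvec(s['tool_rot']); A=T.as_matrix()
    d=A.T@(np.array([x,y,z])-s['tool_pos'])*1000
    cur=np.degrees(np.arctan2(A[1,1],A[0,1])); 
    t='' 
    if yaw is not None: w=(yaw-cur+90)%180-90; t=f'turn z {-w:.1f}'   # tool z is down
    print('tcp',s['tool_pos'].round(4),'closeyaw',round(cur,1),'tilt',A[:,2].round(3),'shift mm',d.round(1),'units',(d/30).round(2),t, 'q6',s['q'][5].round(2),'t',round(s['t'],2))
E
python3 - <<'E'
from h import *
d=grab('top')
c=d['img'][160:340,200:520,::-1]; cv2.imwrite('pics/crop1.png',cv2.resize(c,(800,450),interpolation=cv2.INTER_CUBIC))
B=(200,160,520,340)
for nm,lo,hi,z in (('red',(0,190,120),(4,255,255),.192),('red2',(172,150,90),(180,255,255),.192),('blue',(105,100,60),(130,255,255),.16),('yellow',(22,180,120),(32,255,255),.018),('green',(50,100,50),(80,255,255),.045),('white',(0,0,170),(180,60,255),.11)):
    for b in blobs(d,lo,hi,B): print(nm,b[0],b[1],np.round(b[2][0],1),np.round(b[2][1],1),round(b[2][2],1),'->',ray(d,*b[2][0],z).round(4))
E
```

```text
red [447.3 243.8] 106 [447.5 244. ] [14.  7.] 90.0 -> [ 0.599  -0.2807  0.192 ]
blue [405.9 176.1] 157 [406. 176.] [12. 14.] 90.0 -> [ 0.7802 -0.1847  0.16  ]
blue [353.9 180.7] 103 [354.  180.5] [11. 10.] 90.0 -> [ 0.7653 -0.0488  0.16  ]
blue [354.6 238.2] 73 [355.  238.5] [11.  6.] 90.0 -> [ 0.6131 -0.0523  0.16  ]
blue [420.2 237.9] 53 [420.  237.5] [ 5. 10.] 90.0 -> [ 0.6187 -0.2194  0.16  ]
yellow [370.3 307.2] 1764 [370.3 307.4] [56.4 31.9] 2.1 -> [ 0.4381 -0.1093  0.018 ]
green [476.4 283.9] 106 [476.5 284. ] [10. 11.] 90.0 -> [ 0.5073 -0.4027  0.045 ]
white [287.5 187.9] 456 [288.  188.5] [25. 22.] 90.0 -> [0.7528 0.1248 0.11  ]
white [385.8 193.3] 48 [385.6 192.8] [14.2  4.3] 59.0 -> [ 0.7465 -0.1389  0.11  ]
white [392.  233.1] 1368 [391.4 237.6] [95.8 29.6] 3.4 -> [ 0.6244 -0.1543  0.11  ]
white [346.5 253.9] 2505 [338.  252.9] [203.   35.5] 10.1 -> [ 0.5807 -0.0119  0.11  ]
white [472.3 284.2] 745 [473.  284.4] [31.5 33.1] 75.4 -> [ 0.5032 -0.3704  0.11  ]
white [226.  300.2] 211 [227. 300.] [16.1 16.1] 26.6 -> [0.4525 0.276  0.11  ]
white [300.4 298.9] 237 [300.6 298.9] [15.8 15.6] 7.1 -> [0.4581 0.0847 0.11  ]
white [266.7 302.4] 219 [267.2 302.2] [15.5 15.8] 14.0 -> [0.4484 0.1714 0.11  ]
```

View pics/crop1.png

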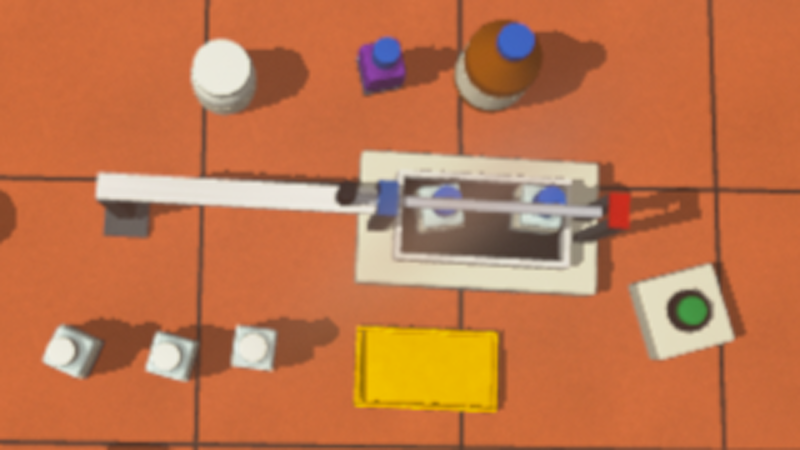

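The crop confirms it: the two clear bottles with blue caps stand on the deck under the bar at (440,205) and (540,205), and the purple one is the separate bottle at (382,65). Next I'll fix the shaker's axis from the keeper and guide tops, and find the handle.

```bash
python3 - <<'E'
from h import *
d=grab('top'); s=grab('scene')
c=s['img'][150:330,200:440,::-1]; cv2.imwrite('pics/crop2.png',cv2.resize(c,(800,600),interpolation=cv2.INTER_CUBIC))
K=ray(d,447.3,243.8,.192); G=ray(d,354.6,238.2,.192); H=ray(d,339,236.5,.226)
print('K',K,'G',G,'dist',np.linalg.norm(K-G),'axis deg',np.degrees(np.arctan2(*(G-K)[[1,0]]))-90)
C=(K+G)/2; print('C',C,'H',H,'H along', (H-C)@((G-K)/np.linalg.norm(G-K)))
print('scene proj K,G',proj(s,K),proj(s,G))
for nm,lo,hi in (('red',(0,190,90),(4,255,255)),('red2',(172,150,60),(180,255,255)),('blue',(105,100,40),(130,255,255))):
    for b in blobs(s,lo,hi,(220,150,330,300),8): print(nm,b[0],b[1])
# dark handle in top
h=cv2.cvtColor(d['img'],cv2.COLOR_RGB2HSV)
for b in blobs(d,(0,0,0),(180,255,60),(325,225,352,250),8): print('dark',b[0],b[1],b[2])
for b in blobs(d,(0,0,0),(180,255,60),(340,220,440,275),8): print('deck',b[0],b[1],b[2])
go(*H)
E
```

```text
K [ 0.5994506  -0.28017371  0.192     ] G [ 0.60937791 -0.04843087  0.192     ] dist 0.23195537064853372 axis deg -2.4529160232301734
C [ 0.60441425 -0.16430229  0.192     ] H [ 0.60806852 -0.00766787  0.226     ] H along 0.1566472985676287
scene proj K,G [259.19501136 170.61772708] [300.90829132 211.21879615]
red [259.4 171.7] 48
blue [267.3 194.6] 104
blue [287.4 213.2] 106
blue [301.4 212. ] 61
blue [224.3 218.4] 110
blue [249.  263.1] 141
tcp [0.1862 0.5963 0.2307] closeyaw 72.7 tilt [-0.    -0.001 -1.   ] shift mm [-582.7 -450.7    5.1] units [-19.42 -15.02   0.17]  q6 -0.12 t 0.25
```

View pics/crop2.png

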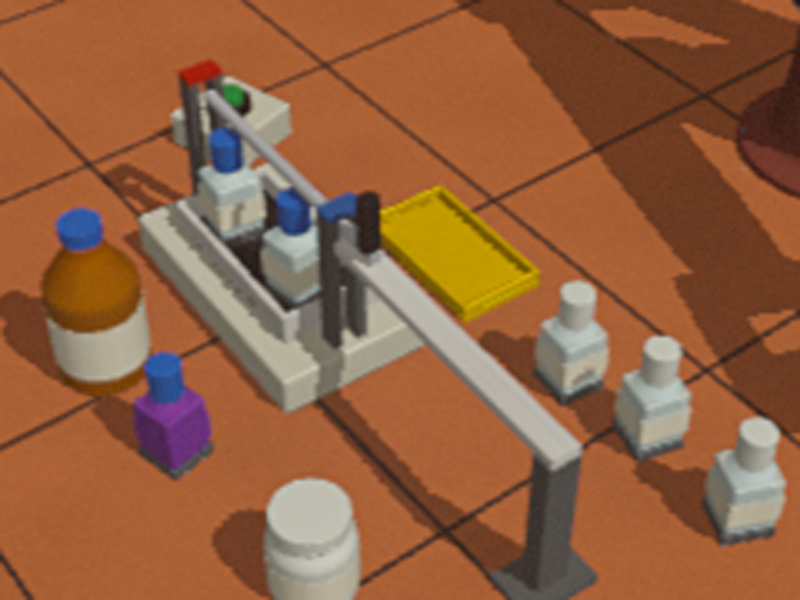

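Guide and keeper come out 232.0 mm apart, which matches the given 2×116. That puts the shaker centre at (0.604,-0.164) with yaw -2.45°. I'll swing the arm round towards the handle.

```bash
python3 -m jog '[[0,0,0.55,-1,0,-0.2,1],[0,0,0.55,-1,0,-0.2,1],[0,0,0.55,-1,0,-0.2,1],[0,0,0.55,-1,0,-0.2,1],[0,0,0.55,-1,0,-0.2,1]]' >/dev/null
python3 -m jog '[[0,0,0.55,-1,0,-0.2,1],[0,0,0.55,-1,0,-0.2,1],[0,0,0.55,-1,0,-0.2,1],[0,0,0.55,-1,0,-0.2,1],[0,0,0.55,-1,0,-0.2,1]]' >/dev/null
python3 -m jog '[[0,0,0.55,-1,0,0,1],[0,0,0.55,-1,0,0,1],[0,0,0.55,-1,0,0,1],[0,0,0.55,-1,0,0,1],[0,0,0.55,-1,0,0,1]]' >/dev/null
python3 -m jog '[[0,0,0.55,-1,0,0,1],[0,0,0.55,-1,0,0,1],[0,0,0.55,-1,0,0,1],[0,0,0.55,-1,0,0,1],[0,0,0.55,-1,0,0,1]]'
python3 -m jog '[[0,0,0.55,-1,0,0,1],[0,0,0.55,-1,0,0,1],[0,0,0.55,-1,0,0,1],[0,0,0.55,-1,0,0,1],[0,0,0,0,0,0,1]]' >/dev/null
python3 - <<'E'
from h import *
go(.608,-.008,.193,-2.45)
d=grab('wrist','w1'); print(d['fovy'],-cv2.Rodrigues(np.array(d['rvec']))[0].T@np.array(d['tvec']), 'proj H',proj(d,(.608,-.008,.228)))
E
```

```text
t: 2.75
tool_pos: [0.6056, 0.1984, 0.291]
tool_rot: [-1.856, -2.534, 0.0]
contact_force: [-0.4, -0.0, 0.1]
opening: 0.0854
grip_force: 0.0
tcp [0.6335 0.0812 0.291 ] closeyaw 6.5 tilt [-0. -0. -1.] shift mm [-85.7 -35.4  98. ] units [-2.86 -1.18  3.27] turn z 9.0 q6 -0.1 t 3.38
59.4357397342094 [0.62637038 0.15103358 0.43213747] proj H [250.5046109 406.6783861]
```

View pics/w1.png

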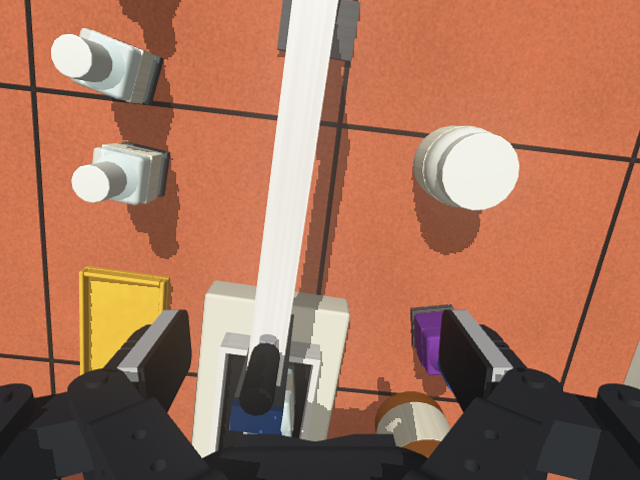

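The wrist view shows the handle, with its top at about (257,400), in front of the blue guide. Two fresh bottles are at upper left, with caps at (91,184) and (73,56), and the tray is at (122,330). I'll cast the handle top.

```bash
python3 - <<'E'
from h import *
d=grab('wrist')
for u,v in((257,398),(257,401)):
  H=ray(d,u,v,.228); print(H)
C=np.array([.6044,-.1643]); a=np.radians(-2.45); ys=np.array([-np.sin(a),np.cos(a)]); xs=np.array([np.cos(a),np.sin(a)])
print('along',(H[:2]-C)@ys,'across',(H[:2]-C)@xs)
L=(H[:2]-C)@ys; P=C+ys*L; print(P); go(*P,.28,-2.45); print(ray(d,91,184,.11),ray(d,73,56,.11))
E
```

```text
[ 0.61118078 -0.00068797  0.228     ]
[ 0.61133593 -0.00265911  0.228     ]
along 0.16178962474948752 across 1.9838724306013366e-05
[ 0.61131611 -0.00265827]
tcp [0.6332 0.0831 0.2911] closeyaw 6.7 tilt [-0.     0.001 -1.   ] shift mm [-82.7 -31.7  11.1] units [-2.76 -1.06  0.37] turn z 9.1 q6 -0.1 t 3.48
[0.46118075 0.08671516 0.11      ] [0.451161   0.17679233 0.11      ]
```

```bash
python3 -m jog '[[0,0,0,-0.92,-0.35,0,1],[0,0,0,-0.92,-0.35,0,1],[0,0,0,-0.92,-0.35,0,1],[0,0,0.9,0,0,0,1],[0,0,0.9,0,0,0,1]]' >/dev/null
python3 - <<'E'
from h import *
go(.6113,-.0027,.193,-2.45)
E
```

```text
tcp [ 0.6115 -0.0021  0.2913] closeyaw -2.4 tilt [ 0.  0. -1.] shift mm [-0.6 -0.1 98.3] units [-0.02 -0.    3.28] turn z 0.0 q6 -0.08 t 4.1
```

```bash
python3 -m jog '[[0,0,0,0,0,1,1],[0,0,0,0,0,1,1],[0,0,0,0,0,1,1],[0,0,0,0,0,0.27,1],[0,0,0,0,0,0,-1]]' 30 | tail -4
python3 -m jog '[[0,0,0,0,0,0,-1],[0,0,0,0,0,0,-1],[0,0,0,0,0,0,-1],[0,0,0,0,0,0,-1]]'
```

```text
tool_rot: [-2.265, -2.176, 0.0]
contact_force: [-0.8, 0.3, 0.1]
opening: 0.0699
grip_force: 0.0
t: 5.22
tool_pos: [0.6094, -0.0029, 0.1948]
tool_rot: [-2.263, -2.172, 0.007]
contact_force: [-11.8, 0.9, 9.1]
opening: 0.0195
grip_force: 29.8
```

```bash
python3 -m jog '[[0,0,0,0.5,0,0,-1],[0,0,0,0.8,0,0,-1],[0,0,0,0.8,0,0,-1],[0,0,0,0.8,0,0,-1],[0,0,0,0.8,0,0,-1]]'
python3 -m jog '[[0,0,0,0.8,0,0,-1],[0,0,0,0.5,0,0,-1],[0,0,0,0.2,0,0,-1]]'
```

```text
t: 5.85
tool_pos: [0.6137, 0.1079, 0.1948]
tool_rot: [-2.264, -2.173, 0.009]
contact_force: [-12.3, -3.6, 8.7]
opening: 0.0191
grip_force: 29.9
t: 6.22
tool_pos: [0.6155, 0.1535, 0.1948]
tool_rot: [-2.263, -2.174, 0.009]
contact_force: [-13.3, -2.0, 8.7]
opening: 0.0194
grip_force: 30.0
```

```bash
python3 -m jog '[[0,0,0,0.6,0,0,-1],[0,0,0,0.4,0,0,-1],[0,0,0,0.2,0,0,-1],[0,0,0,0.2,0,0,-1],[0,0,0,0.1,0,0,-1]]' | grep -E 'pos|cont'
python3 -m jog '[[0,0,0,0.15,0,0,-1],[0,0,0,0.15,0,0,-1],[0,0,0,0,0,0,-1]]'| grep -E 'pos|cont'
```

```text
tool_pos: [0.6172, 0.198, 0.1949]
contact_force: [-14.2, -2.0, 9.2]
tool_pos: [0.6174, 0.2036, 0.1948]
contact_force: [-16.5, -11.2, 10.1]
```

```bash
python3 -m jog '[[0,0,0,0.15,0,0,-1],[0,0,0,0,0,0,-1]]'| grep -E 'pos|cont'
```

```text
tool_pos: [0.6174, 0.2041, 0.1946]
contact_force: [-18.1, -22.8, 11.3]
```

```bash
python3 -m jog '[[0,0,0,-0.2,0,0,-1],[0,0,0,0,0,0,1],[0,0,0,0,0,0,1],[0,0,0,0,0,0,1],[0,0,0,0,0,-0.6,1]]' | tail -2
python3 -m jog '[[0,0,0,0,0,-1,1],[0,0,0,0,0,-1,1],[0,0,0,-0.3,0,-1,1],[0,0,0,-1,0,0,1],[0,0,0,-1,0,0,1]]' |grep cont
python3 -m jog '[[0,0,0,-1,0,0,1],[0,0,0,-1,0,0,1],[0,0,0,-1,0,0,1],[0,0,0,-1,0,0,1],[0,0,0,-1,0,0,1]]' >/dev/null
python3 -m jog '[[0,0,0,-1,0,0,1],[0,0,0,-1,0,0,1],[0,0,0,-1,0,0,1],[0,0,0,-1,0,0,1],[0,0,0,-0.7,0,0,1]]' >/dev/null
python3 -m jog '[[0,0,0,0,0,0,1]]'
python3 - <<'E'
from h import *
d=grab('wrist','w2')
B=(0,0,640,480)
for b in blobs(d,(105,100,60),(130,255,255),B,200): print('blue',b[0],b[1],np.round(b[2][1],1),'->',ray(d,*b[2][0],.16).round(4))
for b in blobs(d,(22,150,90),(32,255,255),B,500): print('yel',b[0],b[1],np.round(b[2][1],1))
t=grab('top','t2')
E
```

```text
opening: 0.0854
grip_force: 0.0
contact_force: [0.3, -0.0, 0.3]
t: 10.1
tool_pos: [0.6055, -0.1554, 0.3019]
tool_rot: [2.268, 2.173, 0.001]
contact_force: [-0.8, -0.3, 0.6]
opening: 0.0852
grip_force: 0.0
blue [310.4  51.8] 2439 [39. 62.] -> [ 0.6084 -0.0433  0.16  ]
blue [536.4  68.4] 1974 [39.8 59.1] -> [ 0.7498 -0.0592  0.16  ]
blue [320.7 162.5] 1521 [42.5 44.3] -> [ 0.6126 -0.1116  0.16  ]
blue [561.6 254.5] 2693 [60.7 54.8] -> [ 0.7802 -0.1828  0.16  ]
blue [327.4 302.8] 1595 [50. 38.] -> [ 0.6139 -0.2129  0.16  ]
yel [150.5 152.1] 10769 [162.8  79.7]
```

View pics/w2.png

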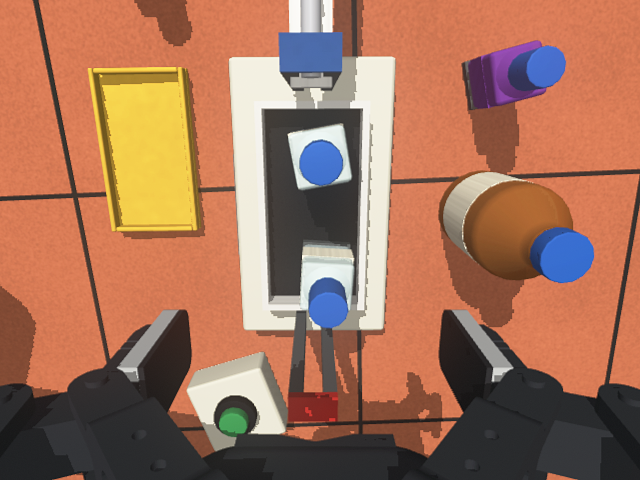

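The wrist view shows used A's cap at (321,162), bottle turned about 11°, and used B's cap top at about (328,305). The tray spans (90–199, 68–232), the pod's button is at (235,418), and the bar is drawn clear behind the guide. I'll measure the tray, then go to bottle B.

```bash
python3 - <<'E'
from h import *
def rectw(d,lo,hi,z,box):
    h=cv2.cvtColor(d['img'],cv2.COLOR_RGB2HSV); m=cv2.inRange(h,np.array(lo),np.array(hi)); k=np.zeros_like(m); k[box[1]:box[3],box[0]:box[2]]=1
    c=max(cv2.findContours(m*k,cv2.RETR_EXTERNAL,cv2.CHAIN_APPROX_NONE)[0],key=cv2.contourArea)[:,0]
    return cv2.minAreaRect(np.array([ray(d,*p,z)[:2]*1000 for p in c],np.float32))
w=grab('wrist'); t=grab('top')
print('tray',rectw(w,(22,120,70),(32,255,255),.018,(60,40,230,260)),rectw(t,(22,150,90),(32,255,255),.018,(300,260,450,340)))
print('green w',[ (b[0],b[1],ray(w,*b[0],.045).round(4)) for b in blobs(w,(50,100,50),(80,255,255),None,200)])
print(ray(w,321,162,.16),ray(w,328,305,.16))
B=ray(w,328,305,.16); go(B[0],B[1],.12,-2.45)
E
```

```text
tray ((445.4505615234375, -107.99676513671875), (156.15101623535156, 76.74695587158203), 88.46400451660156) ((440.25640869140625, -77.75572204589844), (86.5052719116211, 96.16297912597656), 0.5453610420227051)
green w [(array([232.5, 422.9]), np.int32(642), array([ 0.5046, -0.4044,  0.045 ]))]
[ 0.61255892 -0.1094837   0.16      ] [ 0.61399959 -0.21268971  0.16      ]
tcp [ 0.6055 -0.1534  0.3014] closeyaw -2.3 tilt [ 0.  0. -1.] shift mm [-59.   10.8 181.3] units [-1.97  0.36  6.04] turn z 0.2 q6 -0.33 t 10.3
```

```bash
python3 -m jog '[[0,0,0,-0.98,0.18,0,1],[0,0,0,-0.98,0.18,0,1],[0,0,0,0,0,0.9,1],[0,0,0,0,0,0.9,1],[0,0,0,0,0,0.9,1]]' >/dev/null
python3 - <<'E'
from h import *
go(.6140,-.2127,.122,-2.45)
d=grab('wrist'); print([ray(d,*p,.16).round(4) for p in [b[0] for b in blobs(d,(105,100,60),(130,255,255),(200,0,480,480),200)]])
t=grab('top')
# tray outer in top view by hue only
h=cv2.cvtColor(t['img'],cv2.COLOR_RGB2HSV); m=cv2.inRange(h,(20,120,60),(34,255,255))
c=max(cv2.findContours(m,0,1)[0],key=cv2.contourArea)[:,0]
r=cv2.minAreaRect(np.array([ray(t,*p,.018)[:2]*1000 for p in c],np.float32)); print('tray',r)
E
```

```text
tcp [ 0.614  -0.2126  0.2195] closeyaw -2.3 tilt [ 0.  0. -1.] shift mm [-0.1 -0.  97.5] units [-0.   -0.    3.25] turn z 0.2 q6 -0.41 t 10.93
[array([ 0.6126, -0.1131,  0.16  ]), array([ 0.6139, -0.2145,  0.16  ])]
tray ((439.4560241699219, -103.50431823730469), (149.47779846191406, 90.22406768798828), 88.51499938964844)
```

```bash
python3 -m jog '[[0,0,0,-0.03,0,0.9,1],[0,0,0,0,0,0.9,1],[0,0,0,0,0,0.9,1],[0,0,0,0,0,0.55,1],[0,0,0,0,0,0,-1]]' 40| grep cont
python3 -m jog '[[0,0,0,0,0,0,-1],[0,0,0,0,0,0,-1],[0,0,0,0,0,0,-1],[0,0,0,0,0,0,-1],[0,0,0,0,0,-0.4,-1]]'
python3 -m jog '[[0,0,0,0,0,-0.9,-1],[0,0,0,0,0,-0.9,-1],[0,0,0,0,0,-0.9,-1],[0,0,0,0,0,-0.9,-1]]'
python3 - <<'E'
from h import *
a=np.radians(-1.5)
for s in(-.037,.037): print(.4385-s*np.sin(a),-.1085+s*np.cos(a))
go(.4385-.001,-.1455,.079,-2)
E
```

```text
contact_force: [0.0, -0.1, 0.7]
t: 12.28
tool_pos: [0.613, -0.2141, 0.1337]
tool_rot: [-2.265, -2.174, 0.001]
contact_force: [-1.7, -0.7, -1.6]
opening: 0.0291
grip_force: 39.7
t: 12.78
tool_pos: [0.6136, -0.2144, 0.2435]
tool_rot: [-2.266, -2.175, -0.0]
contact_force: [-0.4, -0.1, -0.4]
opening: 0.0291
grip_force: 39.7
0.4375314529126087 -0.14548732102409562
0.4394685470873913 -0.07151267897590438
tcp [ 0.6136 -0.2144  0.2435] closeyaw -2.4 tilt [-0.  0. -1.] shift mm [  61.5 -178.7  164.5] units [ 2.05 -5.96  5.48] turn z -0.4 q6 -0.41 t 12.78
```

```bash
python3 -m jog '[[0,0,0,0.3,-0.99,0,-1],[0,0,0,0.35,-1,0,-1],[0,0,0,0.35,-1,0,-1],[0,0,0,0.35,-1,0,-1],[0,0,0,0.35,-1,0,-1]]' >/dev/null
python3 -m jog '[[0,0,0,0.35,-0.97,0.3,-1],[0,0,0,0,0,1,-1],[0,0,0,0,0,1,-1],[0,0,0,0,0,1,-1],[0,0,0,0,0,0.8,-1]]' |grep -E 'cont|pos'
python3 -m jog '[[0,0,0,0,0,0,-1]]' >/dev/null
python3 - <<'E'
from h import *
go(.4375,-.1455,.078,-2); print(status.get_obs()['opening'],status.get_obs()['grip_force'])
grab('wrist','w3')
E
```

```text
tool_pos: [0.4371, -0.1454, 0.1185]
contact_force: [0.0, -0.5, -1.7]
tcp [ 0.436  -0.1448  0.1175] closeyaw -2.3 tilt [-0.004  0.002 -1.   ] shift mm [-0.7  1.7 39.5] units [-0.02  0.06  1.32] turn z -0.3 q6 -0.44 t 14.15
0.02899325976045198 40.17375826835632
```

View pics/w3.png

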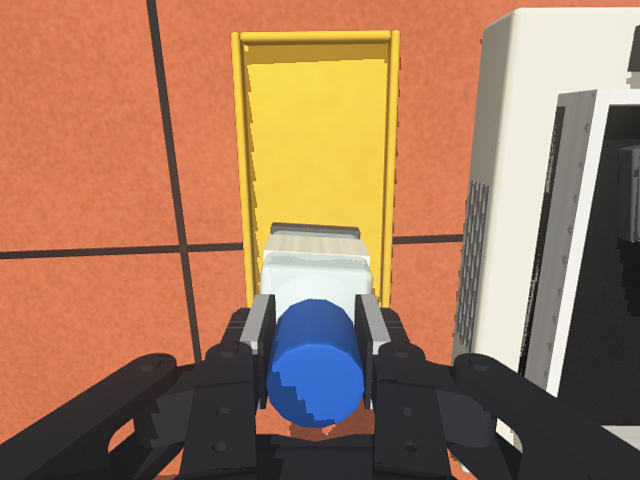

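The wrist view shows the held bottle centred between the tray walls (248–390), and the tray's +y end wall at row 36. I'll check that wall's y, then lower.

```bash
python3 - <<'E'
from h import *
d=grab('wrist'); print([ray(d,*p,.018).round(4) for p in((234,34),(397,33),(249,280),(387,280))])
E
python3 -m jog '[[0,0,0,0,0.05,0.7,-1],[0,0,0,0,0,0.4,-1],[0,0,0,0,0,0.17,-1],[0,0,0,0,0,0.05,-1],[0,0,0,0,0,0,-1]]' |grep -E 'cont|pos'
```

```text
[array([ 0.4001, -0.0292,  0.018 ]), array([ 0.4857, -0.0321,  0.018 ]), array([ 0.3966, -0.1672,  0.018 ]), array([ 0.4815, -0.1705,  0.018 ])]
tool_pos: [0.4395, -0.146, 0.0807]
contact_force: [-0.4, 0.3, -1.2]
```

```bash
python3 -m jog '[[0,0,0,0,0,0.08,-1],[0,0,0,0,0,0,-1]]' |grep -E 'cont|pos'
python3 -m jog '[[0,0,0,0,0,0,0],[0,0,0,0,0,0,1],[0,0,0,0,0,0,1],[0,0,0,0,0,-0.5,1],[0,0,0,0,0,-1,1]]' |grep -E 'cont|open'
python3 -m jog '[[0,0,0,0,0,-1,1],[0,0,0,0,0,-1,1],[0,0,0,0,0,-1,1],[0,0,0,0,0,-1,1],[0,0,0,0,0,-0.2,1]]' |grep -E 'cont|open'
python3 - <<'E'
from h import *
go(.6126,-.1125,.24,-2.45)
E
```

```text
tool_pos: [0.4399, -0.1462, 0.0795]
contact_force: [-2.2, 1.1, 5.2]
contact_force: [0.3, -1.0, 0.3]
opening: 0.0855
contact_force: [0.1, 0.3, -0.4]
opening: 0.0854
tcp [ 0.4403 -0.1464  0.2523] closeyaw -2.3 tilt [ 0.005 -0.003 -1.   ] shift mm [ 40.9 170.7  13.1] units [1.36 5.69 0.44] turn z 0.1 q6 -0.44 t 16.38
```

```bash
python3 -m jog '[[0,0,0,0.22,0.95,0,1],[0,0,0,0.23,0.95,0,1],[0,0,0,0.23,0.95,0,1],[0,0,0,0.23,0.95,0,1],[0,0,0,0.23,0.95,0.2,1]]' >/dev/null
python3 -m jog '[[0,0,0,0.22,0.95,0.9,1],[0,0,0,0,0,0,1]]' >/dev/null
python3 - <<'E'
from h import *
d=grab('wrist'); print([(b[1],ray(d,*b[0],.16).round(4)) for b in blobs(d,(105,100,60),(130,255,255),(200,0,480,480),200)])
go(.6126,-.1125,.122,-2.45)
E
```

```text
[(np.int32(4956), array([ 0.6074, -0.0489,  0.16  ])), (np.int32(3339), array([ 0.6127, -0.1077,  0.16  ]))]
tcp [ 0.6106 -0.1115  0.2129] closeyaw -2.3 tilt [-0.005  0.001 -1.   ] shift mm [-1.1  2.5 90.9] units [-0.04  0.08  3.03] turn z 0.1 q6 -0.26 t 17.3
```

```bash
python3 -m jog '[[0,0,0,0,0.08,0.9,1],[0,0,0,0,0,0.9,1],[0,0,0,0,0,0.9,1],[0,0,0,0,0,0.33,1],[0,0,0,0,0,0,-1]]' 40| grep cont
python3 -m jog '[[0,0,0,0,0,0,-1],[0,0,0,0,0,0,-1],[0,0,0,0,0,0,-1],[0,0,0,0,0,0,-1],[0,0,0,0,0,-0.4,-1]]' | grep -E 'cont|pos|open'
python3 -m jog '[[0,0,0,0,0,-0.9,-1],[0,0,0,0,0,-0.9,-1],[0,0,0,0,0,-0.9,-1],[0,0,0,0,0,-0.9,-1]]'|grep -E 'cont|open'
python3 - <<'E'
from h import *
go(.4415,-.0715,.12,-13)
E
```

```text
contact_force: [0.2, -0.2, 0.5]
tool_pos: [0.6132, -0.1118, 0.1356]
contact_force: [-0.0, -0.1, -2.0]
opening: 0.0289
contact_force: [0.6, 0.2, -1.8]
opening: 0.0294
tcp [ 0.6139 -0.1119  0.2454] closeyaw -2.3 tilt [-0.  0. -1.] shift mm [  33.3 -173.9  125.4] units [ 1.11 -5.8   4.18] turn z 10.7 q6 -0.26 t 19.05
```

```bash
python3 -m jog '[[0,0,0,0.18,-0.97,0,-1],[0,0,0,0.18,-0.97,0,-1],[0,0,0,0.18,-0.97,0,-1],[0,0,0,0.18,-0.97,0,-1],[0,0,0,0.18,-0.97,0,-1]]' >/dev/null
python3 -m jog '[[0,0,0,0.18,-0.95,0.3,-1],[0,0,0.7,0,0,1,-1],[0,0,0.7,0,0,1,-1],[0,0,0.7,0,0,1,-1],[0,0,0,0,0,0.8,-1]]' |grep -E 'cont|pos'
python3 -m jog '[[0,0,0,0,0,0,-1]]' >/dev/null
python3 - <<'E'
from h import *
go(.4415,-.0715,.0785,-13); print(status.get_obs()['opening'])
grab('wrist','w4')
E
```

```text
tool_pos: [0.4409, -0.0723, 0.1204]
contact_force: [-0.7, 0.2, -2.5]
tcp [ 0.4397 -0.0719  0.1195] closeyaw -12.8 tilt [-0.005  0.002 -1.   ] shift mm [ 0.8  1.9 41. ] units [0.03 0.06 1.37] turn z 0.2 q6 -0.11 t 20.43
0.02922395523484249
```

```bash
python3 -m jog '[[0,0,0,0.03,0.06,0.7,-1],[0,0,0,0,0,0.4,-1],[0,0,0,0,0,0.2,-1],[0,0,0,0,0,0.1,-1],[0,0,0,0,0,0,-1]]' |grep -E 'cont|pos'
python3 -m jog '[[0,0,0,0,0,0,0],[0,0,0,0,0,0,1],[0,0,0,0,0,0,1],[0,0,0,0,0,-0.5,1],[0,0,0,0,0,-1,1]]' |grep -E 'cont|open'
python3 -m jog '[[0,0,0,0,0,-1,1],[0,0,0,0,0,-1,1],[0,0,0,0,0,-1,1],[0,0,0,0,0,-1,1],[0,0,0,0,0,-1,1]]' |grep -E 'cont|open'
python3 -m jog '[[0,0,-0.5,-0.5,-0.5,-0.8,1],[0,0,-0.5,-0.5,-0.5,-0.8,1],[0,0,-0.5,-0.5,0,0,1],[0,0,-0.5,-0.5,0,0,1],[0,0,0,-0.5,0,0,1]]' >/dev/null
python3 - <<'E'
from h import *
go(.46,.085,.3)
w=grab('wrist','w5')
t=grab('top')
for nm,lo,hi,z,d,B in (('white',(0,0,170),(180,60,255),.11,t,(200,270,325,330)),('whitew',(0,0,190),(180,40,255),.11,w,None)):
    for b in blobs(d,lo,hi,B,100): print(nm,b[0],b[1],np.round(b[2][1],1),round(b[2][2],1),'->',ray(d,*b[0],z).round(4))
E
```

```text
tool_pos: [0.4441, -0.0725, 0.0814]
contact_force: [-3.8, 0.1, 5.1]
contact_force: [0.4, 0.1, -0.0]
opening: 0.0853
contact_force: [0.2, -0.9, 0.6]
opening: 0.0855
tcp [ 0.4038 -0.1408  0.3239] closeyaw -2.9 tilt [ 0.001 -0.001 -1.   ] shift mm [228.4  44.8  23.8] units [7.61 1.49 0.79]  q6 -0.46 t 22.98
white [226.2 300.2] 222 [16.1 16.1] 26.6 -> [0.4519 0.278  0.11  ]
white [266.9 302.2] 236 [15.8 16.1] 15.3 -> [0.4483 0.1722 0.11  ]
white [312.6 300. ] 245 [15.8 15.8] 7.1 -> [0.4558 0.0532 0.11  ]
whitew [605.7  25.2] 751 [15.3 54.8] 9.0 -> [ 0.6349 -0.0107  0.11  ]
whitew [630.7  24.2] 667 [14.4 49.6] 9.9 -> [ 0.654 -0.011  0.11 ]
whitew [490.6 188.7] 13690 [153.7 264.7] 4.0 -> [ 0.555  -0.1328  0.11  ]
whitew [344.5 114.9] 982 [49. 48.] 90.0 -> [ 0.4329 -0.0667  0.11  ]
whitew [526.5 101.1] 121 [12. 11.] 0.0 -> [ 0.5791 -0.0633  0.11  ]
whitew [370.8 138.5] 120 [11.2 24.1] 48.4 -> [ 0.4539 -0.0863  0.11  ]
whitew [346.4 195.3] 1133 [46.1 49.4] 3.8 -> [ 0.4326 -0.1324  0.11  ]
whitew [406.5 376.4] 2886 [80.2 76. ] 74.1 -> [ 0.4857 -0.3119  0.11  ]
whitew [498.2 371.8] 110 [12.  19.7] 86.8 -> [ 0.5741 -0.3113  0.11  ]
```

View pics/w5.png

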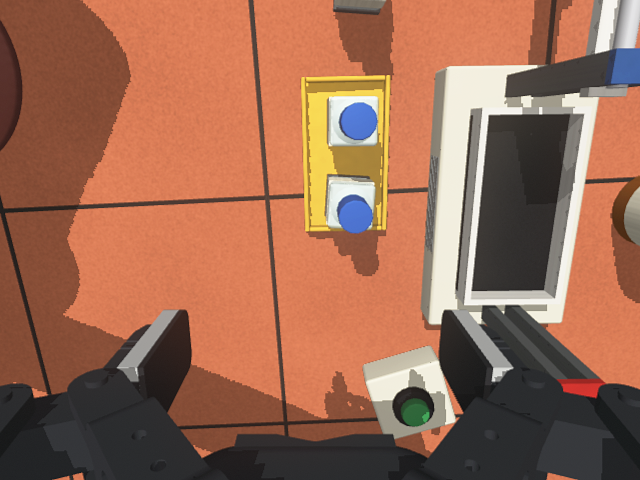

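Both used bottles stand squarely in the tray, at (355,122) and (352,205), and the deck is empty. The near fresh bottle has been knocked from y 0.085 to 0.053. I'll move over the fresh ones.

```bash
python3 -m jog '[[0,0,0,0.97,0.25,0.1,1],[0,0,0,0.97,0.25,0.1,1],[0,0,0,0.97,0.25,0.1,1],[0,0,0,0.97,0.25,0.1,1],[0,0,0,0.97,0.25,0.1,1]]' >/dev/null
python3 -m jog '[[0,0,0,0.97,0.25,0.1,1],[0,0,0,0.97,0.2,0.1,1],[0,0,0,0,0,0,1]]' >/dev/null
python3 - <<'E'
from h import *
w=grab('wrist','w6'); go(.456,.053,.072)
for b in blobs(w,(0,0,205),(180,25,255),(100,0,560,480),300): print(b[0],b[1],np.round(b[2][1],1),'->',ray(w,*b[0],.11).round(4))
E
```

```text
tcp [0.4647 0.0613 0.3017] closeyaw -2.8 tilt [-0.001 -0.    -1.   ] shift mm [ -8.7  -8.2 229.7] units [-0.29 -0.27  7.66]  q6 0.02 t 24.12
[524.5 165.9] 4394 [ 15.4 345.7] -> [0.6312 0.0918 0.11  ]
[287.7  63.8] 2182 [50.6 55.4] -> [0.4509 0.1742 0.11  ]
[540.2 215.5] 3079 [ 11.6 320.8] -> [0.6475 0.0513 0.11  ]
[544.6 243.7] 456 [  2.3 212.1] -> [0.6535 0.0273 0.11  ]
[305.3 209.9] 2164 [46.1 53.9] -> [0.4581 0.0646 0.11  ]
[409.3 324.4] 4120 [ 82.1 126.9] -> [ 0.5434 -0.041   0.11  ]
[299.7 327. ] 1083 [46. 43.] -> [ 0.4478 -0.0391  0.11  ]
[421.9 342.1] 338 [23.  43.2] -> [ 0.5548 -0.0587  0.11  ]
[299.1 399.3] 884 [40.6 37.9] -> [ 0.4432 -0.1125  0.11  ]
```

View pics/w6.png

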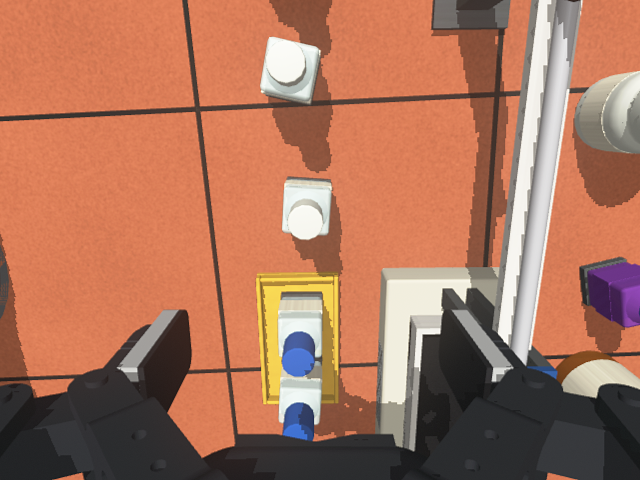

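The wrist view shows fresh P's cap top at (305,219) with sides about 4° CW of the tool, and fresh Q's cap at (287,61). I'll compute P and the shift.

```bash
python3 - <<'E'
from h import *
w=grab('wrist'); P=ray(w,305,219,.11); print(P,ray(w,286,61,.11))
# base foot edge check: far top edge of P at bench / shoulder
a,b=ray(w,286,182,.068),ray(w,331,182,.068); print(a,b,np.linalg.norm(a-b))
# sides: yaw from edges of the shoulder
g=cv2.Canny(cv2.cvtColor(w['img'],cv2.COLOR_RGB2GRAY),60,150)
for (x0,y0,x1,y1) in((270,165,345,245),(250,25,330,110)):
    L=cv2.HoughLinesP(g[y0:y1,x0:x1],1,np.pi/360,12,None,18,3)
    for l in L[:,0]:
        p,q=ray(w,l[0]+x0,l[1]+y0,.06),ray(w,l[2]+x0,l[3]+y0,.06); print((x0,y0),l,round(np.degrees(np.arctan2(*(q-p)[[1,0]]))%90,1), round(np.linalg.norm(p-q)*1000))
go(P[0],P[1],.072,-2.45)
E
```

```text
[0.4575135  0.05602818 0.11      ] [0.44992305 0.17515806 0.11      ]
[0.44096484 0.08100924 0.068     ] [0.48101293 0.07912659 0.068     ] 0.0400923182577004
(270, 165) [32 11 59 12] 85.2 24
(270, 165) [60 39 62 15] 83.2 22
(270, 165) [16 13 40 14] 84.9 22
(270, 165) [12 64 13 23] 84.7 39
(270, 165) [68 40 72 67] 6.5 26
(250, 25) [ 0 77 39 76] 88.7 34
(250, 25) [14 68 60 77] 76.8 40
(250, 25) [57 80 79 79] 89.8 19
(250, 25) [23 66 56 72] 77.5 29
(250, 25) [21 10 63 19] 76.2 36
(250, 25) [61 69 70 23] 75.5 37
(250, 25) [10 61 18 11] 75.7 40
(250, 25) [ 2 82 24 82] 87.3 19
(250, 25) [58 74 66 28] 76.7 37
(250, 25) [60 74 78 74] 87.3 16
(250, 25) [33 13 66 20] 76.3 28
tcp [0.4648 0.0607 0.3018] closeyaw -2.8 tilt [-0. -0. -1.] shift mm [ -5.   -6.9 229.9] units [-0.17 -0.23  7.66] turn z -0.4 q6 0.02 t 24.18
```

```bash
python3 -m jog '[[0,0,0,-0.19,-0.23,1,1],[0,0,0,0,0,1,1],[0,0,0,0,0,1,1],[0,0,0,0,0,1,1],[0,0,0,0,0,1,1]]' >/dev/null
python3 -m jog '[[0,0,0,0,0,1,1],[0,0,0,0,0,1,1],[0,0,0,0,0,0.6,1],[0,0,0,0,0,0,1],[0,0,0,0,0,0,-1]]' 40 | grep -E 'pos|cont'
python3 -m jog '[[0,0,0,0,0,0,-1],[0,0,0,0,0,0,-1],[0,0,0,0,0,0,-1],[0,0,0,0,0,0,-1],[0,0,0,0,0,-0.4,-1]]' | grep -E 'cont|pos|open'
python3 -m jog '[[0,0,0,0,0,-1,-1],[0,0,0,0,0,-1,-1],[0,0,0,0,0,-1,-1],[0,0,0,0,0,-1,-1],[0,0,0,0,0,-1,-1]]'|grep -E 'cont|open'
python3 - <<'E'
from h import *
go(.602,-.2213,.123,0)
E
```

```text
tool_pos: [0.4588, 0.055, 0.0751]
contact_force: [0.3, -0.0, -0.4]
tool_pos: [0.4567, 0.0554, 0.0849]
contact_force: [-0.1, 0.4, -2.1]
opening: 0.029
contact_force: [0.6, -0.5, -2.3]
opening: 0.0288
tcp [0.4575 0.0553 0.2368] closeyaw -2.8 tilt [ 0.  0. -1.] shift mm [-269.1  158.   113.8] units [-8.97  5.27  3.79] turn z -2.8 q6 0.01 t 26.68
```

```bash
python3 -m jog '[[0,0,0,-0.95,0.5,-0.2,-1],[0,0,0,-1,0.59,0,-1],[0,0,0,-1,0.59,0,-1],[0,0,0,-1,0.59,0,-1],[0,0,0,-1,0.59,0,-1]]' >/dev/null
python3 -m jog '[[0,0,0,-1,0.59,0,-1],[0,0,0,-1,0.59,0,-1],[0,0,0,-1,0.59,0,-1],[0,0,0,-1,0.59,0,-1],[0,0,-0.56,0,0,0.5,-1]]' >/dev/null
python3 -m jog '[[0,0,0,0,0,0.9,-1],[0,0,0,0,0,0,-1]]' | grep -E 'cont|pos'
python3 - <<'E'
from h import *
go(.602,-.2213,.124,0)
grab('wrist','w7')
E
```

```text
tool_pos: [0.5991, -0.2198, 0.1965]
contact_force: [0.1, 0.5, -2.5]
tcp [ 0.5991 -0.2198  0.1965] closeyaw -0.1 tilt [-0.006  0.003 -1.   ] shift mm [-1.7  3.3 72.4] units [-0.06  0.11  2.41] turn z -0.1 q6 -0.47 t 28.18
```

View pics/w7.png

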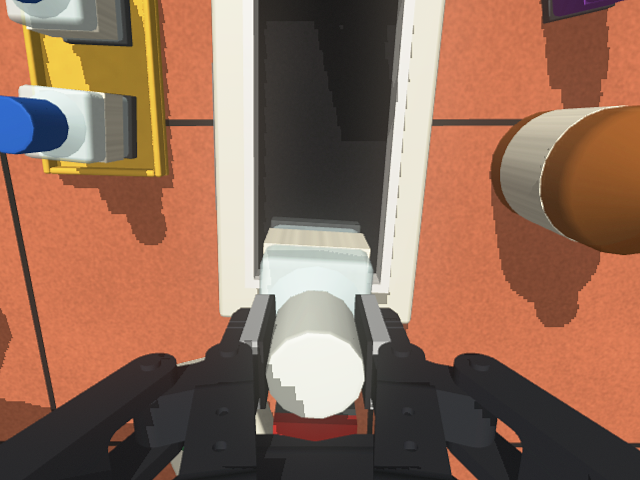

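The held bottle sits centred between the deck walls (255–385) at the keeper end, square to the rim. Lowering.

```bash
python3 -m jog '[[0,0,0,-0.06,0.11,0.8,-1],[0,0,0,0,0,0.8,-1],[0,0,0,0,0,0.5,-1],[0,0,0,0,0,0.2,-1],[0,0,0,0,0,0,-1]]' |grep -E 'cont|pos'
python3 -m jog '[[0,0,0,0,0,0.1,-1],[0,0,0,0,0,0.05,-1],[0,0,0,0,0,0,-1]]' |grep -E 'cont|pos'
```

```text
tool_pos: [0.6043, -0.2225, 0.1313]
contact_force: [0.3, 0.2, -0.2]
tool_pos: [0.6042, -0.2225, 0.1265]
contact_force: [1.1, -0.6, -2.0]
```

```bash
python3 -m jog '[[0,0,0,0,0,0.06,-1],[0,0,0,0,0,0.06,-1],[0,0,0,0,0,0,-1]]' |grep -E 'cont|pos'
python3 -m jog '[[0,0,0,0,0,0,0],[0,0,0,0,0,0,1],[0,0,0,0,0,0,1],[0,0,0,0,0,-0.5,1],[0,0,0,0,0,-1,1]]' |grep -E 'cont|open'
python3 -m jog '[[0,0,0,0,0,-1,1],[0,0,0,0,0,-1,1],[0,0,0,0,0,-1,1],[0,0,0,0,0,-1,1],[0,0,0,0,0,-0.2,1]]' |grep -E 'cont|pos'
python3 - <<'E'
from h import *
go(.45,.12,.29,-14)
E
```

```text
tool_pos: [0.6045, -0.2228, 0.1248]
contact_force: [-2.7, 0.8, 5.6]
contact_force: [0.4, -0.6, 0.2]
opening: 0.0855
tool_pos: [0.6052, -0.223, 0.298]
contact_force: [0.7, -0.0, -0.7]
tcp [ 0.6052 -0.223   0.298 ] closeyaw -0.0 tilt [ 0.006 -0.003 -1.   ] shift mm [ 342.9 -155.6    6.1] units [11.43 -5.19  0.2 ] turn z 14.0 q6 -0.47 t 30.85
```

```bash
python3 -m jog '[[0,0,0,0.95,-0.43,0,1],[0,0,0,0.95,-0.43,0,1],[0,0,0,0.95,-0.43,0,1],[0,0,0,0.95,-0.43,0,1],[0,0,0,0.95,-0.43,0,1]]' >/dev/null
python3 -m jog '[[0,0,0,0.95,-0.43,0,1],[0,0,0,0.95,-0.43,0,1],[0,0,0,0.95,-0.43,0,1],[0,0,0,0.95,-0.43,0,1],[0,0,0,0.95,-0.43,0,1]]' >/dev/null
python3 -m jog '[[0,0,0,0.95,-0.43,0,1],[0,0,0.8,0.95,-0.43,0,1],[0,0,1,0,0,0,1],[0,0,1,0,0,0,1],[0,0,0,0,0,0,1]]' >/dev/null
python3 - <<'E'
from h import *
w=grab('wrist','w8'); t=grab('top'); go(.45,.175,.074,-13.6)
for b in blobs(w,(0,0,205),(180,25,255),(100,0,460,440),300): print(b[0],b[1],np.round(b[2][1],1),'->',ray(w,*b[0],.11).round(4))
for b in blobs(t,(0,0,170),(180,60,255),(190,270,345,330),100): print('top',b[0],b[1],'->',ray(t,*b[0],.11).round(4))
E
```

```text
tcp [0.4494 0.1196 0.2931] closeyaw -14.0 tilt [-0.001 -0.    -1.   ] shift mm [ 54.  -12.6 219.1] units [ 1.8  -0.42  7.3 ] turn z -0.4 q6 0.34 t 32.83
[249.4  15.8] 436 [29.3 24.3] -> [0.4397 0.2675 0.11  ]
[285.4  17.1] 365 [23.2 32.6] -> [0.4638 0.2607 0.11  ]
[297.3 138.4] 2372 [50. 50.] -> [0.4512 0.1794 0.11  ]
[437.9 343.4] 352 [74.2 10.3] -> [ 0.5256 -0.0157  0.11  ]
[353.  377.2] 1304 [46.7 42.4] -> [ 0.4474 -0.0307  0.11  ]
top [224.2 300.1] 168 -> [0.4521 0.2832 0.11  ]
```

View pics/w8.png

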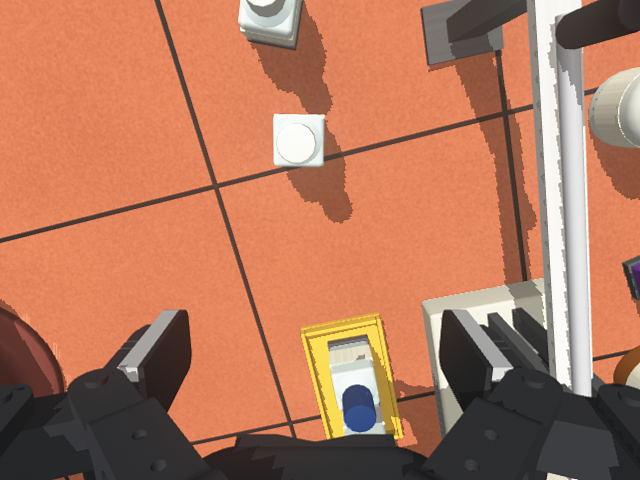

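Q's cap is at (296,144) and its sides are square to the tool at yaw -14°. The third fresh bottle is at the top edge.

```bash
python3 - <<'E'
from h import *
w=grab('wrist'); P=ray(w,296.5,144,.11); print(P); go(P[0],P[1],.074,-14)
E
```

```text
[0.4498637  0.17540194 0.11      ]
tcp [0.4495 0.1196 0.2933] closeyaw -14.0 tilt [-0.001 -0.    -1.   ] shift mm [ 54.3 -13.  219.3] units [ 1.81 -0.43  7.31] turn z -0.0 q6 0.34 t 32.88
```

```bash
python3 -m jog '[[0,0,0,0.9,-0.22,0.5,1],[0,0,0,0.91,-0.21,0.9,1],[0,0,0,0,0,1,1],[0,0,0,0,0,1,1],[0,0,0,0,0,1,1]]' >/dev/null
python3 -m jog '[[0,0,0,0,0,1,1],[0,0,0,0,0,1,1],[0,0,0,0,0,0.9,1],[0,0,0,0,0,0,1],[0,0,0,0,0,0,-1]]' 40 | grep -E 'pos|cont'
python3 -m jog '[[0,0,0,0,0,0,-1],[0,0,0,0,0,0,-1],[0,0,0,0,0,0,-1],[0,0,0,0,0,0,-1],[0,0,0,0,0,-0.4,-1]]' | grep -E 'cont|pos|open'
python3 -m jog '[[0,0,0,0,0,-1,-1],[0,0,0,0,0,-1,-1],[0,0,0,0,0,-1,-1],[0,0,0,0,0,-1,-1],[0,0,-0.28,0,0,-1,-1]]'|grep -E 'cont|open'
python3 -m jog '[[0,0,-1,0,0,-0.4,-1],[0,0,-1,0,0,0,-1],[0,0,0,0,0,0,-1]]'|grep -E 'cont|open'
python3 - <<'E'
from h import *
go(.6044,-.1643,.125,-2.6)
E
```

```text
tool_pos: [0.451, 0.1756, 0.0758]
contact_force: [0.0, 1.0, 0.3]
tool_pos: [0.4493, 0.1752, 0.0859]
contact_force: [-0.4, 1.0, -2.2]
opening: 0.0294
contact_force: [1.0, 0.1, -2.7]
opening: 0.029
contact_force: [-0.8, -0.3, -2.5]
opening: 0.0289
tcp [0.4501 0.1754 0.2488] closeyaw -2.7 tilt [ 0. -0. -1.] shift mm [-332.   170.1  123.9] units [-11.07   5.67   4.13] turn z -0.1 q6 0.26 t 35.75
```

```bash
python3 -m jog '[[0,0,0,-1,0.3,0,-1],[0,0,0,-1,0.3,0,-1],[0,0,0,-1,0.3,0,-1],[0,0,0,-1,0.3,0,-1],[0,0,0,-1,0.3,0,-1]]' >/dev/null
python3 -m jog '[[0,0,0,-1,0.3,0,-1],[0,0,0,-1,0.3,0,-1],[0,0,0,-1,0.9,0,-1],[0,0,0,-1,0.9,0,-1],[0,0,0,-1,0.9,0,-1]]' >/dev/null
python3 -m jog '[[0,0,0,-1,0.9,0,-1],[0,0,0,-0.07,0,0.7,-1],[0,0,0,0,0,0.9,-1],[0,0,0,0,0,0.9,-1],[0,0,0,0,0,0,-1]]' | grep -E 'cont'
python3 - <<'E'
from h import *
go(.6044,-.1643,.1255,-2.6)
E
```

```text
contact_force: [-1.2, -0.2, -1.7]
tcp [ 0.6029 -0.1626  0.1692] closeyaw -2.7 tilt [-0.008  0.003 -1.   ] shift mm [-1.8  2.  43.7] units [-0.06  0.07  1.46] turn z -0.1 q6 -0.34 t 37.62
```

```bash
python3 -m jog '[[0,0,0,-0.03,0,0.7,-1],[0,0,0,0,0,0.5,-1],[0,0,0,0,0,0.2,-1],[0,0,0,0,0,0.05,-1],[0,0,0,0,0,0,-1]]' |grep -E 'cont|pos'
python3 -m jog '[[0,0,0,0,0,0.05,-1],[0,0,0,0,0,0.05,-1],[0,0,0,0,0,0,-1]]' |grep -E 'cont|pos'
```

```text
tool_pos: [0.6061, -0.1652, 0.1308]
contact_force: [0.2, -0.2, -1.3]
tool_pos: [0.6057, -0.165, 0.1272]
contact_force: [0.2, 0.5, -2.3]
```

```bash
python3 -m jog '[[0,0,0,0,0,0.05,-1],[0,0,0,0,0,0.05,-1],[0,0,0,0,0,0,-1]]' |grep -E 'cont|pos'
python3 -m jog '[[0,0,0,0,0,0.03,-1],[0,0,0,0,0,0,-1]]' |grep -E 'cont|pos'
python3 -m jog '[[0,0,0,0,0,0,0],[0,0,0,0,0,0,1],[0,0,0,0,0,0,1],[0,0,0,0,0,-0.5,1],[0,0,0,0,0,-1,1]]' |grep -E 'cont|open'
python3 -m jog '[[0,0,0,0,0,-1,1],[0,0,0,0,0,-1,1],[0,0,0,0,0,-1,1],[0,0,0,0,0,-1,1],[0,0,0,0,0,-0.2,1]]' |grep -E 'cont|pos'
python3 - <<'E'
from h import *
go(.452,.22,.29,20)
E
```

```text
tool_pos: [0.606, -0.1652, 0.126]
contact_force: [-2.1, 0.7, 4.5]
tool_pos: [0.6061, -0.1652, 0.126]
contact_force: [-4.2, 1.3, 8.6]
contact_force: [0.4, -0.0, 0.1]
opening: 0.0856
tool_pos: [0.6069, -0.1655, 0.2985]
contact_force: [-0.8, -0.9, 0.2]
tcp [ 0.6069 -0.1655  0.2985] closeyaw -2.6 tilt [ 0.006 -0.002 -1.   ] shift mm [ 378.  -172.6    6.7] units [12.6  -5.75  0.22] turn z -22.6 q6 -0.34 t 40.5
```

```bash
python3 -m jog '[[0,0,0,0.97,-0.44,0,1],[0,0,0,0.97,-0.44,0,1],[0,0,0,0.97,-0.44,0,1],[0,0,0,0.97,-0.44,0,1],[0,0,0,0.97,-0.44,0,1]]' >/dev/null
python3 -m jog '[[0,0,0,0.97,-0.44,0,1],[0,0,0,0.97,-0.44,0,1],[0,0,0,0.97,-0.44,0,1],[0,0,0,0.97,-0.44,0,1],[0,0,0,0.97,-0.44,0,1]]' >/dev/null
python3 -m jog '[[0,0,0,0.97,-0.44,0,1],[0,0,0,0.97,-0.44,0,1],[0,0,0,0.97,-0.44,0,1],[0,0,0,0,0,0,1]]' >/dev/null
python3 - <<'E'
from h import *
w=grab('wrist','w9'); go(.452,.278,.074)
B=[b for b in blobs(w,(0,0,190),(180,40,255),(100,0,460,440),300)]
for b in B: print(b[0],b[1],np.round(b[2][1],1),'->',ray(w,*b[0],.11).round(4))
u,v=map(int,proj(w,(.452,.279,.08))); print('exp',u,v)
x0,y0=max(u-70,0),max(v-70,0); g=cv2.Canny(cv2.cvtColor(w['img'],cv2.COLOR_RGB2GRAY),60,150)[y0:v+70,x0:u+70]
for l in cv2.HoughLinesP(g,1,np.pi/360,15,None,22,3)[:,0]:
    p,q=ray(w,l[0]+x0,l[1]+y0,.06),ray(w,l[2]+x0,l[3]+y0,.06); print(l+[x0,y0,x0,y0],round(np.degrees(np.arctan2(*(q-p)[[1,0]]))%90,1), round(np.linalg.norm(p-q)*1000))
cv2.imwrite('pics/c9.png',cv2.resize(w['img'][y0:v+70,x0:u+70,::-1],None,fx=3,fy=3))
E
```

```text
tcp [0.4512 0.221  0.2935] closeyaw -2.6 tilt [-0.001 -0.001 -1.   ] shift mm [ 57.2  -1.6 219.4] units [ 1.91 -0.05  7.31]  q6 0.35 t 42.3
[313.1 127.8] 2570 [50.9 52. ] -> [0.4531 0.2877 0.11  ]
[451.6 409.4] 348 [33.3 14.2] -> [0.5678 0.0364 0.11  ]
exp 312 138
[282 142 298  96] 66.9 40
[299  95 346 113] 67.6 42
[329 159 342 124] 67.4 31
[282 144 323 160] 66.6 38
[291 137 314 153] 53.3 24
```

View pics/c9.png

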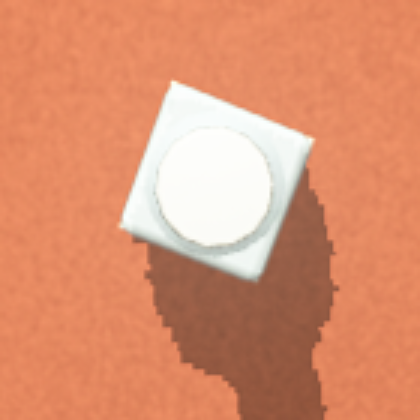

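The crop shows the third bottle's cap centre at (214,186), i.e. image pixel (313,130), with its sides at yaw about -22.9°.

```bash
python3 -m jog '[[0,0,1,0,0,0,1],[0,0,1,0,0,0,1],[0,0,1,0,0,0,1],[0,0,1,0,0,0,1],[0,0,0,0,0,0,1]]' >/dev/null
python3 - <<'E'
from h import *
w=grab('wrist'); b=max([b for b in blobs(w,(0,0,205),(180,25,255),(150,0,460,300),800)],key=lambda b:b[1]); print(b[0],b[1])
T=R.from_rotvec(status.get_obs()['tool_rot'])
# cap seen before: (313.3,130) from pose with tcp (.4512,.2210)
P=ray(w,*b[0],.11); print('mask now',P); go(P[0],P[1]-.003,.074,-22.6)
E
```

```text
[284.3 130.4] 2362
mask now [0.45643826 0.28746182 0.11      ]
tcp [0.452  0.2199 0.294 ] closeyaw -22.6 tilt [-0. -0. -1.] shift mm [ 61.4 -20.7 219.9] units [ 2.05 -0.69  7.33] turn z -0.0 q6 0.7 t 42.98
```

```bash
python3 - <<'E'
from h import *
def circ(d,x0,y0,x1,y1):
    g=cv2.cvtColor(d['img'][y0:y1,x0:x1],cv2.COLOR_RGB2GRAY); g=cv2.resize(g,None,fx=3,fy=3,interpolation=cv2.INTER_CUBIC)
    c=cv2.HoughCircles(g,cv2.HOUGH_GRADIENT,1.5,60,param1=60,param2=20,minRadius=48,maxRadius=70)
    return [] if c is None else [(c_[0]/3+x0,c_[1]/3+y0,c_[2]/3) for c_ in c[0][:2]]
w=grab('wrist'); 
for c in circ(w,230,70,350,200): print('now',c,ray(w,c[0],c[1],.11))
t=grab('top'); print([(b[0],b[1],ray(t,*b[0],.11)) for b in blobs(t,(0,0,170),(180,60,255),(190,270,345,330),60)])
E
```

```text
now (np.float32(282.25), np.float32(134.25), np.float32(20.15)) [0.45381652 0.2856842  0.11      ]
[]
```

```bash
python3 -m jog '[[0,0,0,1,-0.4,0.5,1],[0,0,0,1,-0.39,0.9,1],[0,0,0,0.05,0,1,1],[0,0,0,0,0,1,1],[0,0,0,0,0,1,1]]' >/dev/null
python3 -m jog '[[0,0,0,0,0,1,1],[0,0,0,0,0,1,1],[0,0,0,0,0,0.9,1],[0,0,0,0,0,0,1],[0,0,0,0,0,0,-1]]' 40 | grep -E 'pos|cont'
python3 -m jog '[[0,0,0,0,0,0,-1],[0,0,0,0,0,0,-1],[0,0,0,0,0,0,-1],[0,0,0,0,0,0,-1],[0,0,0,0,0,-0.4,-1]]' | grep -E 'cont|pos|open'
python3 -m jog '[[0,0,0,0,0,-1,-1],[0,0,0,0,0,-1,-1],[0,0,0,0,0,-1,-1],[0,0,0,0,0,-1,-1],[0,0,-0.1,0,0,-1,-1]]'|grep -E 'cont|open'
python3 -m jog '[[0,0,-1,0,0,-0.4,-1],[0,0,-1,0,0,0,-1],[0,0,-1,0,0,0,-1],[0,0,-1,0,0,0,-1],[0,0,0,0,0,0,-1]]'|grep -E 'cont|open'
python3 - <<'E'
from h import *
go(.6068,-.1073,.125,-2.1)
E
```

```text
tool_pos: [0.4543, 0.2869, 0.0764]
contact_force: [-0.2, 0.4, -0.3]
tool_pos: [0.4527, 0.2861, 0.0864]
contact_force: [0.6, -0.0, -1.8]
opening: 0.0292
contact_force: [-0.2, -0.1, -1.4]
opening: 0.0285
contact_force: [0.2, 0.3, -0.5]
opening: 0.0292
tcp [0.4534 0.2864 0.2492] closeyaw -2.2 tilt [-0. -0. -1.] shift mm [-387.5  168.5  124.3] units [-12.92   5.62   4.14] turn z -0.1 q6 0.46 t 46.2
```

```bash
python3 -m jog '[[0,0,0,-1,0.2,0,-1],[0,0,0,-1,0.2,0,-1],[0,0,0,-1,0.2,0,-1],[0,0,0,-1,0.2,0,-1],[0,0,0,-1,0.2,0,-1]]' >/dev/null
python3 -m jog '[[0,0,0,-1,0.2,0,-1],[0,0,0,-1,0.2,0,-1],[0,0,0,-1,0.2,0,-1],[0,0,0,-1,0.2,0,-1],[0,0,0,-1,0.2,0,-1]]' >/dev/null
python3 -m jog '[[0,0,0,-0.97,0.3,0,-1],[0,0,0,-0.97,0.3,0,-1],[0,0,0,-0.97,0.3,0,-1],[0,0,0,0,0.9,0,-1],[0,0,0,0,0.9,0,-1]]' >/dev/null
python3 -m jog '[[0,0,0,0,0.9,0.3,-1],[0,0,0,0,0,0.9,-1],[0,0,0,0,0,0.9,-1],[0,0,0,0,0,0,-1]]' | grep -E 'cont'
python3 - <<'E'
from h import *
go(.6068,-.1073,.1255,-2.1)
w=grab('wrist')
E
```

```text
contact_force: [0.1, -0.6, -1.2]
tcp [ 0.605  -0.1061  0.183 ] closeyaw -2.2 tilt [-0.006  0.002 -1.   ] shift mm [-1.2  2.2 57.5] units [-0.04  0.07  1.92] turn z -0.1 q6 -0.26 t 48.58
```

```bash
python3 -m jog '[[0,0,0,0,0,0.8,-1],[0,0,0,0,0,0.7,-1],[0,0,0,0,0,0.3,-1],[0,0,0,0,0,0.05,-1],[0,0,0,0,0,0,-1]]' |grep -E 'cont|pos'
python3 -m jog '[[0,0,0,0,0,0.05,-1],[0,0,0,0,0,0.05,-1],[0,0,0,0,0,0,-1]]' |grep -E 'cont|pos'
python3 -m jog '[[0,0,0,0,0,0.05,-1],[0,0,0,0,0,0,-1]]' |grep -E 'cont|pos'
```

```text
tool_pos: [0.6074, -0.1068, 0.1316]
contact_force: [0.3, 0.4, -1.8]
tool_pos: [0.6069, -0.1067, 0.1278]
contact_force: [-0.3, -0.2, -2.0]
tool_pos: [0.6071, -0.1068, 0.1267]
contact_force: [-0.6, -0.5, 0.9]
```

```bash
python3 -m jog '[[0,0,0,0,0,0.05,-1],[0,0,0,0,0,0,-1]]' |grep -E 'cont|pos'
python3 -m jog '[[0,0,0,0,0,0,0],[0,0,0,0,0,0,1],[0,0,0,0,0,0,1],[0,0,0,0,0,-0.5,1],[0,0,0,0,0,-1,1]]' |grep -E 'cont|open'
python3 -m jog '[[0,0,0,0,0,-1,1],[0,0,0,0,0,-1,1],[0,0,0,0,0,-1,1],[0,0,0,-0.6,0,-1,1],[0,0,0,-0.9,0,-0.5,1]]' |grep -E 'cont|pos'
python3 -m jog '[[0,0,0,-0.9,0,0,1],[0,0,0,-0.9,0,0,1],[0,0,0,0,0,0,1]]' |grep -E 'cont|pos'
python3 - <<'E'
from h import *
w=grab('wrist'); cv2.imwrite('pics/c10.png',w['img'][:,60:560,::-1])
C=np.array([.6044,-.1643]); a=np.radians(-2.45)
hp=C+np.array([-np.sin(a),np.cos(a)])*.3686; print('handle',hp)
E
```

```text
tool_pos: [0.6073, -0.1069, 0.1266]
contact_force: [-4.2, 0.1, 6.7]
contact_force: [1.5, -0.8, 0.3]
opening: 0.0856
tool_pos: [0.6061, -0.1518, 0.3089]
contact_force: [-0.7, -0.3, 0.2]
tool_pos: [0.6031, -0.2071, 0.3058]
contact_force: [0.2, 0.7, 0.0]
handle [0.62015674 0.20396307]
```

View pics/c10.png

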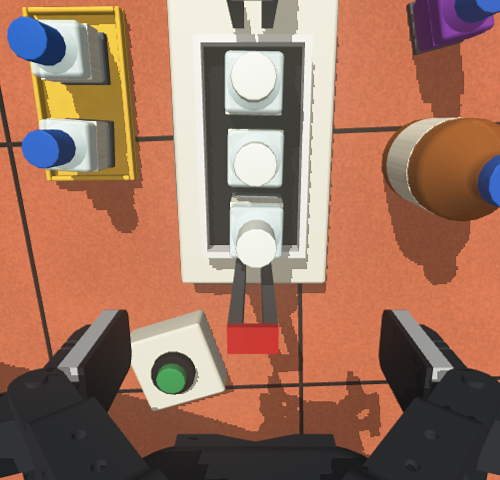

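The three fresh bottles stand in one row at (253,77), (254,160) and (256,235), square to the rim and upright. The used pair stand in the tray, and the green button is at (170,378). Back to the handle.

```bash
python3 -m jog '[[0,0,0,1,0,0,1],[0,0,0,1,0,0,1],[0,0,0,1,0,0,1],[0,0,0,1,0,0,1],[0,0,0,1,0,0,1]]' >/dev/null
python3 -m jog '[[0,0,0,1,0,0,1],[0,0,0,1,0,0,1],[0,0,0,1,0,0,1],[0,0,0,1,0,0,1],[0,0,0,1,0,0,1]]' >/dev/null
python3 -m jog '[[0,0,0,1,0,0,1],[0,0,0,1,0,0,1],[0,0,0,0,0,0,1]]' >/dev/null
python3 - <<'E'
from h import *
go(.6178,.204,.193,-2.3)
w=grab('wrist'); h=cv2.cvtColor(w['img'],cv2.COLOR_RGB2HSV)
print('handle proj',proj(w,(.6178,.204,.228)))
for b in blobs(w,(0,0,0),(180,255,70),(200,60,440,420),200): print(b[0],b[1],b[2])
E
```

```text
tcp [0.6161 0.1568 0.3053] closeyaw -1.9 tilt [ 0.     0.001 -1.   ] shift mm [4.720e+01 1.000e-01 1.123e+02] units [1.57 0.   3.74] turn z 0.4 q6 0.17 t 53.42
handle proj [313.17781609 168.28360359]
[316.7 174.7] 669 ((313.7941589355469, 171.1764678955078), (40.98851776123047, 34.92512893676758), 75.96376037597656)
[347.  245.6] 601 ((344.5, 253.0), (186.0, 19.0), 90.0)
```

```bash
python3 -m jog '[[0,0,0.08,0.8,0,0,1],[0,0,0,0.77,0,0.5,1],[0,0,0,0,0,1,1],[0,0,0,0,0,1,1],[0,0,0,0,0,0.95,1]]' >/dev/null
python3 -m jog '[[0,0,0,0,0,0.29,1],[0,0,0,0,0,0,-1],[0,0,0,0,0,0,-1],[0,0,0,0,0,0,-1],[0,0,0,0,0,0,-1]]' 30 | grep -E 'cont|pos|open'
python3 -m jog '[[0,0,0,0,0,0,-1]]' | grep -E 'cont|pos|open'
```

```text
tool_pos: [0.6174, 0.2014, 0.1942]
contact_force: [-9.7, -0.5, 5.7]
opening: 0.019
tool_pos: [0.6174, 0.2014, 0.1942]
contact_force: [-7.9, 0.0, 5.9]
opening: 0.0189
```

```bash
python3 -m jog '[[0,0,0,-0.5,0,0,-1],[0,0,0,-0.8,0,0,-1],[0,0,0,-0.8,0,0,-1],[0,0,0,-0.8,0,0,-1],[0,0,0,-0.8,0,0,-1]]' | grep -E 'cont|pos'
python3 -m jog '[[0,0,0,-0.8,0,0,-1],[0,0,0,-0.6,0,0,-1],[0,0,0,-0.4,0,0,-1],[0,0,0,0,0,0,-1]]' | grep -E 'cont|pos'
python3 -m jog '[[0,0,0,-0.4,0,0,-1],[0,0,0,-0.3,0,0,-1],[0,0,0,-0.3,0,0,-1],[0,0,0,0,0,0,-1]]' | grep -E 'cont|pos|open'
```

```text
tool_pos: [0.6131, 0.0909, 0.1942]
contact_force: [-3.9, 3.0, 3.6]
tool_pos: [0.6109, 0.035, 0.1942]
contact_force: [-5.3, -2.8, 4.8]
tool_pos: [0.6098, 0.0057, 0.1942]
contact_force: [-4.4, -0.4, 5.0]
opening: 0.019
```

```bash
python3 -m jog '[[0,0,0,-0.3,0,0,-1],[0,0,0,-0.2,0,0,-1],[0,0,0,-0.1,0,0,-1],[0,0,0,0,0,0,-1]]' | grep -E 'cont|pos'
python3 -m jog '[[0,0,0,-0.1,0,0,-1],[0,0,0,-0.1,0,0,-1],[0,0,0,0,0,0,-1]]' | grep -E 'cont|pos|open'
python3 -m jog '[[0,0,0,-0.15,0,0,-1],[0,0,0,0,0,0,-1]]' | grep -E 'cont|pos|open'
```

```text
tool_pos: [0.6091, -0.0117, 0.1941]
contact_force: [-3.9, 1.6, 5.0]
tool_pos: [0.6089, -0.0175, 0.1942]
contact_force: [-4.7, 1.5, 5.3]
opening: 0.0189
tool_pos: [0.6088, -0.0183, 0.1942]
contact_force: [-2.4, 13.1, 4.4]
opening: 0.019
```

```bash
python3 -m jog '[[0,0,0,-0.12,0,0,-1],[0,0,0,0,0,0,-1]]' | grep -E 'cont|pos|open'
python3 -m jog '[[0,0,0,0.1,0,0,-1],[0,0,0,0,0,0,0.3],[0,0,0,0,0,0,1],[0,0,0,0,0,0,1],[0,0,0,0,0,0,1]]' | grep -E 'cont|pos|open'
python3 -m jog '[[0,0,0,0,0,-0.6,1],[0,0,0,0,0,-1,1],[0,0,0,0,0,-1,1],[0,0,0,0,0,-1,1],[0,0,0,0,0,0,1]]' | grep -E 'cont|pos|open'
python3 - <<'E'
from h import *
go(.506,-.405,.2,-2.3)
w=grab('wrist'); 
for b in blobs(w,(0,0,0),(180,255,70),(200,60,440,470),200): print(b[0],b[1])
E
```

```text
tool_pos: [0.6088, -0.0185, 0.1942]
contact_force: [-1.8, 22.4, 6.5]
opening: 0.019
tool_pos: [0.6087, -0.0231, 0.1925]
contact_force: [0.7, 0.3, -0.7]
opening: 0.0853
tool_pos: [0.6104, -0.023, 0.3058]
contact_force: [0.3, 0.6, -0.4]
opening: 0.0854
tcp [ 0.6104 -0.023   0.3058] closeyaw -2.6 tilt [ 0.008 -0.001 -1.   ] shift mm [-386.1  -88.1  105.5] units [-12.87  -2.94   3.52] turn z -0.3 q6 -0.11 t 59.1
[311.9 238.9] 1512
[279.5 332.6] 2410
[345.6 326.6] 2041
[318.7 454.2] 6841
```

```bash
python3 -m jog '[[0,0,0,-1,-0.22,0,-1],[0,0,0,-1,-0.23,0,-1],[0,0,0,-1,-0.23,0,-1],[0,0,0,-1,-0.23,0,-1],[0,0,0,-1,-0.23,0,-1]]' >/dev/null
python3 -m jog '[[0,0,0,-1,-0.23,0,-1],[0,0,0,-1,-0.23,0,-1],[0,0,0,-1,-0.23,0,-1],[0,0,0,-1,-0.23,0,-1],[0,0,0,-1,-0.23,0,-1]]' >/dev/null
python3 -m jog '[[0,0,0,-1,-0.23,0,-1],[0,0,0,-1,-0.23,0,-1],[0,0,0,-1,-0.23,0.2,-1],[0,0,0,-1,0,0,-1],[0,0,0,-1,0,0,-1]]' >/dev/null
python3 -m jog '[[0,0,0,0,0,0,-1]]' | grep -E 'pos|open'
python3 - <<'E'
from h import *
w=grab('wrist','w11')
for b in blobs(w,(45,90,40),(85,255,255),None,150): print(b[0],b[1],b[2],ray(w,*b[0],.046),ray(w,*b[2][0],.046))
P=ray(w,*b[0],.046); go(P[0],P[1],.06,-2.3)
t=grab('top')
for b in blobs(t,(45,90,40),(85,255,255),None,30): print('top',b[0],b[1],ray(t,*b[0],.046))
E
```

```text
tool_pos: [0.4983, -0.4694, 0.2921]
opening: -0.0001
[320.7 118.9] 1057 ((320.5, 118.5), (37.0, 35.0), 90.0) [ 0.50738671 -0.39647098  0.046     ] [ 0.50722425 -0.39612369  0.046     ]
tcp [ 0.4987 -0.4683  0.2925] closeyaw -2.6 tilt [-0.002  0.003 -1.   ] shift mm [ 71.6   5.9 232.7] units [2.39 0.2  7.76] turn z -0.3 q6 -0.82 t 61.2
top [476.4 283.7] 116 [ 0.50804269 -0.40205704  0.046     ]
```

```bash
python3 -m jog '[[0,0,0,0.77,0.07,0.5,-1],[0,0,0,0.77,0.06,1,-1],[0,0,0,0.76,0.06,1,-1],[0,0,0,0,0,1,-1],[0,0,0,0,0,1,-1]]' >/dev/null
python3 -m jog '[[0,0,0,0,0,1,-1],[0,0,0,0,0,1,-1],[0,0,0,0,0,0.8,-1],[0,0,0,0,0,0,-1]]' | grep -E 'pos|cont'
```

```text
tool_pos: [0.5068, -0.397, 0.0728]
contact_force: [-0.3, 0.4, -0.1]
```

```bash
python3 -m jog '[[0,0,0,0,0,0.3,-1],[0,0,0,0,0,0.2,-1],[0,0,0,0,0,0.1,-1],[0,0,0,0,0,0,-1]]' | grep -E 'pos|cont'
python3 -m jog '[[0,0,0,0,0,0.1,-1],[0,0,0,0,0,0.1,-1],[0,0,0,0,0,0,-1]]' | grep -E 'pos|cont'
python3 -m jog '[[0,0,0,0,0,0.08,-1],[0,0,0,0,0,0,-1]]' | grep -E 'pos|cont'
```

```text
tool_pos: [0.5086, -0.3998, 0.0584]
contact_force: [-0.5, 1.1, 2.6]
tool_pos: [0.5089, -0.4, 0.0557]
contact_force: [-6.1, 6.6, 18.8]
tool_pos: [0.509, -0.4001, 0.0555]
contact_force: [-10.4, 11.2, 29.5]
```

```bash
for i in 1 2 3; do :; done; python3 -m jog '[[0,0,0,0,0,-0.18,-1],[0,0,0,0,0,0,-1]]' | grep -E 'pos|cont'
python3 -m jog '[[0,0,0,0,0,-0.06,-1],[0,0,0,0,0,0,-1]]' | grep -E 'pos|cont'
python3 -m jog '[[0,0,0,0,0,-0.06,-1],[0,0,0,0,0,0,-1]]' | grep -E 'pos|cont'
python3 -m jog '[[0,0,0,0,0,-0.06,-1],[0,0,0,0,0,0,-1]]' | grep -E 'pos|cont'
python3 -m jog '[[0,0,0,0,0,-0.06,-1],[0,0,0,0,0,0,-1]]' | grep -E 'pos|cont'
python3 -m jog '[[0,0,0,0,0,-0.06,-1],[0,0,0,0,0,0,-1]]' | grep -E 'pos|cont'
```

```text
tool_pos: [0.5089, -0.4003, 0.0559]
contact_force: [1.2, -0.3, 9.7]
tool_pos: [0.5086, -0.4001, 0.0566]
contact_force: [2.0, -0.2, 3.9]
tool_pos: [0.5081, -0.3998, 0.0581]
contact_force: [0.9, -1.3, 2.8]
tool_pos: [0.5077, -0.3995, 0.0597]
contact_force: [1.1, -1.6, 1.9]
tool_pos: [0.5076, -0.3993, 0.0614]
contact_force: [0.4, -0.3, 1.0]
tool_pos: [0.5078, -0.3991, 0.0632]
contact_force: [0.3, 0.5, 0.0]
```

The force profile fits the button: a linear spring from 0 N at about 0.062 to 4 N at about 0.056, then a hard stop. So it was pressed fully down and let go. I'll back off and take a final look.

```bash
python3 -m jog '[[0,0,0,0,0,-1,-1],[0,0,0,0,0,-1,-1],[0,0,0,0,0,-1,-1],[0,0,0,0,0,-1,-1],[0,0,0,0,0,-1,-1]]' >/dev/null
python3 -m jog '[[0,0,0,0,-0.5,-1,-1],[0,0,0,0,-0.5,-1,-1],[0,0,0,0,-0.5,-1,-1],[0,0,0,0,-0.5,0,-1],[0,0,0,0,0,0,-1]]' | grep -E 't:|pos|cont'
python3 - <<'E'
from h import *
s=grab('scene'); t=grab('top')
a=cv2.resize(s['img'][150:330,200:440,::-1],(400,300),interpolation=cv2.INTER_CUBIC); b=cv2.resize(t['img'][180:330,320:520,::-1],(400,300),interpolation=cv2.INTER_CUBIC)
cv2.imwrite('pics/fin.png',np.hstack([a,b]))
E
```

```text
t: 66.25
tool_pos: [0.4472, -0.3966, 0.3022]
tool_rot: [-2.27, -2.169, -0.0]
contact_force: [0.6, 0.1, -0.0]
```

View pics/fin.png

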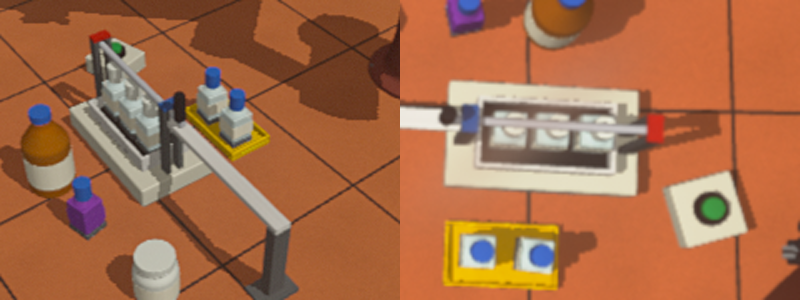

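In the final views the bar lies over the three white caps with its tip in the red keeper. The two blue-cap bottles stand in the tray, the bystanders haven't moved, and the arm is clear.

```bash
python3 -c "
from station import finish_job; print(finish_job())"
```

```text
the job is handed in; nothing more can be done
None
```

The shaker is changed over and handed in at about 66 s: both used bottles stand in the tray, the three fresh bottles stand in a row on the deck, the bar is home in the keeper, and the start button was pressed fully down and let go after that.

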